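# Lock the wheel arbor with its open C-clip

### The job

Take the open C-shaped clip out of its wooden rack and lock the wheel onto the steel arbor with it: with its gap downwards, ride it gently along the arbor past the wheel until it drops into the groove, press it fully home and let go, so that it stays seated upright in the groove. Feel your way and never force the clip against the arbor or its stand: knocked or pressed with over 40 N it bends. Leave the loose parts on the bench where they are.

Things in the scene. Friction and masses are not known exactly. Their poses are not given: they have to be found in the camera images.
- clip: Open C-clip, 6 mm steel plate with a black tab on top, gap down, 60 g, same both ways round. Origin: middle of the slot's closed end; x through the thickness, y across the width (34 mm), z up to the tab. Slot 14 mm wide, from z = 0 to the leg tips at z = -22 mm; inner tip corners rounded to 3 mm. It starts standing in the rack, about 1 mm loose fore and aft.
- clip_tab (a point): Where to hold the clip: a point on its black plastic tab, 29 mm above the clip's origin, same axes. The tab is 12 mm thick (x; pinch it across this), 24 mm wide (y), and stands from 10 to 42 mm above the clip's origin, over a steel bridge from 0 to 10 mm.
- rack: Small wooden block, fixed, 50 x 64 x 22 mm high, with one pocket 8 x 37 mm and 18 mm deep that holds the clip's legs. Origin: centre of the underside, z up, x through the clip's thickness. The clip comes free when lifted 20 mm.
- stand: Fixed grey arbor stand: base plate 110 x 110 mm, upright 120 mm high, carrying a level steel arbor and one green wheel. Origin: centre of the underside; z up, x along the arbor to its free end. Arbor axis at y = 0, z = 90 mm. Stand and arbor are rigid and do not give.
- arbor_root (a point): Point on the arbor's axis at the wheel's outer face, 57 mm along x from the stand's origin; axes as the stand. The wheel is 52 mm in diameter. From here outward the bare arbor is 22 mm in diameter. On it the clip's leg tips ride on the crown with the clip's origin about 29 mm above the axis.
- groove_zone (a point): Point on the arbor's axis, 130 mm from the stand's origin, same axes. The groove's middle is anywhere up to 22 mm either side of it along x, unmeasured. The groove is 9 mm long; in it the neck is 12 mm wide and high, corners rounded to 3 mm. Free end 40 mm past the groove's middle. Seated clip: plate square to the arbor, origin 6 mm above the axis; only the groove lets it so low.
- hanger: Bystander: chrome truck hanger with a 180 mm axle, lying on the bench; origin in the middle of its underside, x along the axle.
- wheel0: Bystander: loose translucent green wheel, 52 mm diameter, 32 mm high, lying flat; origin at the centre of its underside.
- wheel1: Bystander: another loose wheel of the same kind.
- spacer: Bystander: yellow nylon bearing spacer tube standing upright, 18 mm diameter, 30 mm high; origin at the centre of its underside.
- wrench: Bystander: silver wrench, 170 mm long, lying on the bench; origin near its middle, x along its length.
- tin: Bystander: small closed can, 60 mm diameter, 50 mm high; origin at the centre of its underside.
Mind the look-alikes: they are no part of the job. There is more than one size of the stand; the job needs the larger. Several things look just like the clip: the one meant starts farthest to the robot's right.

How it is judged:
On the way, in this order (a step that is already met when the one before it is completed fails the run):
1. the clip is lifted clear of the rack (z of clip in the frame of rack above 0.05 m), for 0.1 s.
2. the clip is down in the arbor's groove, at full depth (z of clip in the frame of stand between 0.093 and 0.0985 m and x of clip in the frame of stand between 0.1 and 0.16 m and y of clip in the frame of stand between -0.005 and 0.005 m), for 0.2 s.
At the end, for the whole second after the job is handed in: The clip sits at full depth in the arbor's groove (its slot's closed end within 2.5 mm of the neck's top, centred on the axis within 5 mm), tab up within 0.25 rad, at rest and released (all of step 2 and angle between clip's own z axis and vertical below 0.25 rad and linear speed of clip below 0.02 m/s); the robot touches nothing.
It fails at once if the clip is pressed against the arbor or stand with more than 40 N (contact force between clip and stand above 40 N).
It fails at once if a loose part on the bench is moved by more than 30 mm (distance of any of hanger, wheel0, wheel1, spacer, wrench, tin from where it was at the start of the episode above 0.03 m).
It also fails if it takes over 69 s, if anything falls off the work surface, if the arm or the gripper's body presses on something with over 40 N, if the wrist force passes 120 N, or if a joint passes its speed limit or range.

### The arm

A 6-joint arm with a two-finger parallel gripper is mounted at the origin on the work surface. World frame = base frame: x ahead of the robot, y to its left, z up, the work surface at z = 0. Lengths are in m, angles in rad, forces in N, time in s.
With the tool pointing down it reaches from about 0.3 to 0.875 m from the base axis. Payload 6.4 kg.
Tool frame: the origin (TCP) lies midway between the tips of the shut fingers; the grasp point (between the pads) lies 19 mm behind it (ctrl.hold_point_z is the distance from the TCP to the grasp point, in m); z points along the fingers, y is the line along which they close (so a half turn about z gives the same grasp; the last joint's range is limited). The gripper opens to 85 mm and grips with 20 to 120 N. Pads are 22 mm wide; open, the fingers measure 114 mm over their backs; the gripper's body (76 mm by 85 mm) begins 54 mm behind the grasp point. The pads swing forward as they close: fully open they stand 13 mm farther back than shut.
Start: joints at [-1.316, 0.181, 1.607, -0, 1.354, -0.206], TCP at [0.256, -0.515, 0.231] pointing down, gripper open.
Joint ranges: [-2.99, 2.99], [-0.89, 2.07], [0.3, 2.58], [-1.14, 4.28], [0, 2.63], [-3.12, 3.12]. Speed limits (rad/s): [2.57, 2.57, 3.01, 3.14, 3.14, 3.14].

### API

Orientations are given as a unit quaternion [w, x, y, z].
In Python, from bench import ctrl gives the robot as it stands.
- The arm moves only by the tool carry_out, never from a script. Its argument "plan" is text: rows parted by semicolons, each of 6 numbers parted by spaces: the shift along the tool's x, y, z as a fraction of full scale, then the turn, a rotation vector about the tool's x, y, z as a fraction of full scale. A call has exactly 8 rows; each row shifts and turns the commanded pose from where the row before left it, along the tool's axes as they then stand; what a row does not reach is not made up. Full scale, the value 1, is 40 mm for a shift and 0.1 rad for a turn. A row lasts 1/12 s, in which the tool goes at most 41.7 mm and 7.16 degrees, less where a joint would pass 70% of its speed; a pose out of reach is approached as far as the arm can. A call with a number of a shift or a turn outside -1 to 1 is refused whole. A call with a gripper value outside its range is refused whole. "claw" is the gripper's target within -1 to 1 (shut at 1, half-way at 0, fully open at -1), set as the call begins (left out, the last holds). The fingers move at their own pace and stop on an object; the grip force is fixed at half the most. Time passes only in rows, so rows that do not move let the fingers close, or fill a call up. It gives the time, the measured TCP pose, the force, the opening and the grip force at its end, in the units of the state.
- ctrl.get_obs(): the state, without advancing time (a new reading comes with each control period).
- ctrl.camera(name): name is "scene" or "top" or "wrist"; returns a dict with "pixels" (420x560x3 uint8, red, green, blue), "mtx" (3x3 intrinsics, pixels), "R" (3x3) and "t" (3): a world point X has camera coordinates R X + t. Camera axes: x right, y down, z forward; pixel columns grow to the right and rows downward; lengths in m; the calibration is good to about 2 mm. The wrist camera is an equidistant fisheye: a pixel r from the principal point sees the ray r / f radians off the axis. A picture is of the moment at which its call begins. There is no depth.
- ctrl.hand_in(): hands the job in; it is judged then, once.
The state is a dict: "time_s": time; "q": joint angles; "dq": joint speeds; "joint_efforts": joint torques, N m; "eef_pos": TCP position; "eef_rot": TCP orientation; "wrist_force": force on the tool from outside, world axes, zero at the start; "torque": the same for the moment, N m; "opening": opening from 0.0 (shut) to 1.0 (fully open); "grasp_force": force on a finger pad.
Only numpy, scipy, OpenCV 4.12 (cv2) and the standard library are available. Lean on these libraries where they do the work, as an engineer would, in place of code of your own. Each camera call takes 0.05 s, during which the arm holds its last target. There are 200 camera calls.

## Working session

There is one attempt and no reset: what is moved stays moved. The work goes in short steps, Python scripts to look and compute and a tool call to move; the robot and the scene stay as the last step left them, time stands still between calls to the robot, and variables do not carry over. Pictures are saved under pics/ and viewed, at most 10 in all, crops included, and the job is handed in when it is done.

Besides the shell and the picture viewer there is one more tool, called after "Request:" by a JSON object that holds its "fn" and its "kwargs", one argument or row to a line. carry_out: Moves the arm, as the interface text tells. Shift numbers are shares of 40 mm and turn numbers shares of 0.1 rad, none past 1 either way. Its arguments: {"type":"object","properties":{"plan":{"type":"string"},"claw":{"type":"number"}},"required":["plan"]}

```bash
mkdir -p pics; ls; cat > h.py <<'E'
import numpy as np, cv2
from bench import ctrl
def snap(n,f):
    c=ctrl.camera(n); cv2.imwrite(f'pics/{f}.png',cv2.cvtColor(c['pixels'],cv2.COLOR_RGB2BGR))
    np.savez(f'pics/{f}.npz',**{k:c[k] for k in('pixels','mtx','R','t')}); return c
def load(f): return np.load(f'pics/{f}.npz')
def ray(c,u,v):
    d=np.linalg.solve(c['mtx'],[u,v,1.]); R=c['R']; return -R.T@c['t'], R.T@d
def plane(c,u,v,z):
    o,d=ray(c,u,v); return o+d*(z-o[2])/d[2]
def proj(c,X):
    p=c['mtx']@(c['R']@np.array(X)+c['t']); return p[:2]/p[2]
E
python3 - <<'E'
from h import *
a=snap('scene','s0');b=snap('top','t0')
for c in(a,b): print(c['mtx'].round(1).tolist(),(-c['R'].T@c['t']).round(3),c['R'].round(3).tolist())
o=ctrl.get_obs();print(o['time_s'],o['eef_pos'],o['eef_rot'],ctrl.hold_point_z)
E
```

```text
pics
[[532.9, 0.0, 282.8], [0.0, 532.9, 212.4], [0.0, 0.0, 1.0]] [1.211 0.497 1.024] [[-0.558, 0.83, 0.001], [0.632, 0.426, -0.648], [-0.538, -0.361, -0.762]]
[[525.5, 0.0, 274.5], [0.0, 525.5, 205.1], [0.0, 0.0, 1.0]] [0.393 0.032 1.288] [[-0.005, -1.0, 0.002], [-0.992, 0.005, -0.122], [0.122, -0.003, -0.992]]
0.1 [ 0.25555329 -0.51454215  0.23047946] [-7.89193148e-04  9.73574497e-01  2.28368287e-01 -2.92664801e-05] 0.0187
```

View pics/s0.png

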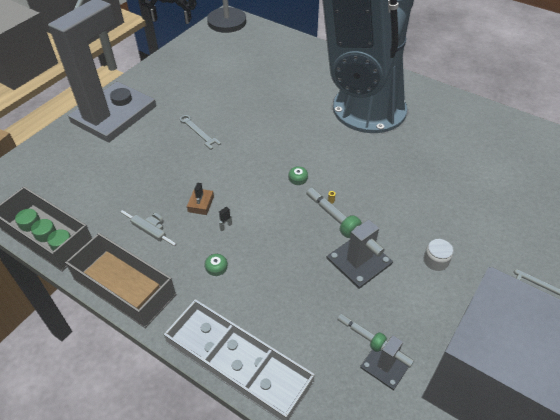

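View pics/t0.png

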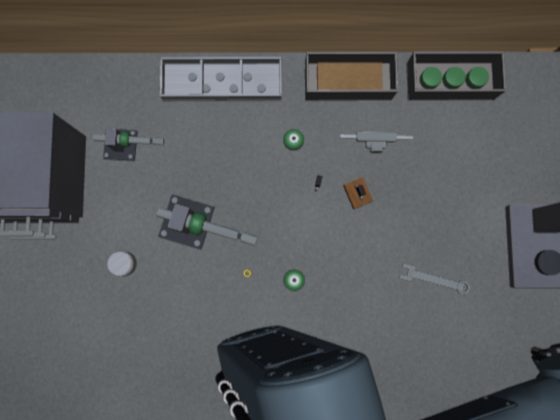

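The scene and top views show these candidates for the clip: the one standing in the wooden rack at top (361,190) / scene (199,190), and a lone one at top (318,183) / scene (224,215). There are two stands: the larger at top (190,222) and the smaller at top (122,142). I choose the clip in the rack, which is farthest to the robot's right, and the larger stand. I'll check both in one close crop.

```bash
python3 - <<'E'
from h import *
s=cv2.imread('pics/s0.png');t=cv2.imread('pics/t0.png')
r=lambda im,x,y,w,h,k:cv2.resize(im[y:y+h,x:x+w],None,fx=k,fy=k,interpolation=cv2.INTER_CUBIC)
A=r(t,300,160,80,60,5);B=r(s,180,170,80,60,5);C=r(t,150,185,120,90,400/120);D=r(s,300,180,120,90,400/120)
f=lambda a:cv2.resize(a,(400,300))
cv2.imwrite('pics/c0.png',np.vstack([np.hstack([f(A),f(B)]),np.hstack([f(C),f(D)])]))
E
```

```text
(no output)
```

View pics/c0.png

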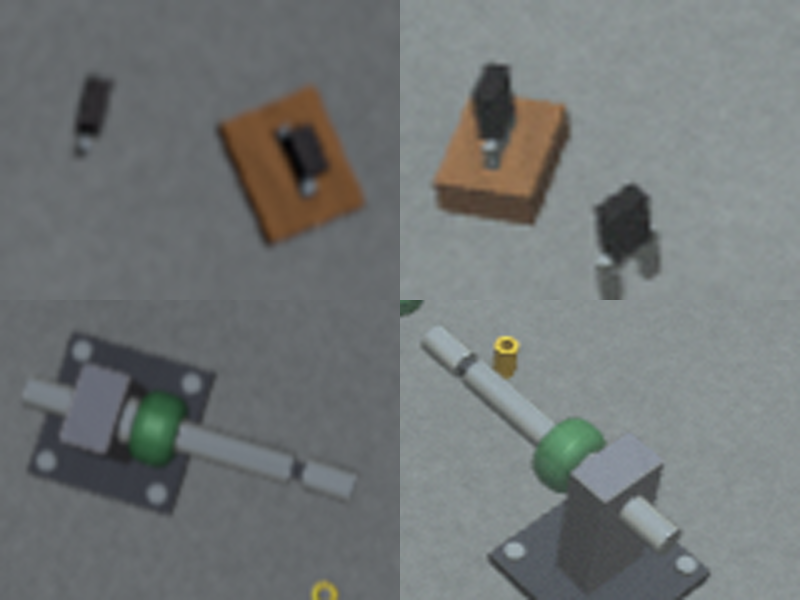

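The crop confirms the rack's C-clip (tab up) and the loose look-alike beside it. The large stand's arbor shows a dark groove at about top (239.4,235.4) and scene (319.5,199.5), and the free end at about top (256,240.5). Next I'll measure these.

```bash
cat > m.py <<'E'
from h import *
t=load('t0');s=load('s0')
def tri(u1,u2):
    o1,d1=ray(t,*u1);o2,d2=ray(s,*u2);A=np.c_[d1,-d2];k=np.linalg.lstsq(A,o2-o1,rcond=None)[0]
    p,q=o1+k[0]*d1,o2+k[1]*d2; return (p+q)/2,np.linalg.norm(p-q)
print('groove',tri((239.4,235.4),(319.5,199.5)))
# rack
for n,c,(x,y,w,h) in(('t',t,(335,165,50,50)),('s',s,(180,180,40,40))):
    im=c['pixels'][y:y+h,x:x+w].astype(int); m=((im[...,0]-im[...,2])>25).astype(np.uint8)
    cn=max(cv2.findContours(m,0,2)[0],key=cv2.contourArea).reshape(-1,2)
    if n=='t':
        P=np.array([plane(t,u+x,v+y,0.022)[:2] for u,v in cn]);r=cv2.minAreaRect((P*1000).astype(np.float32));print('rack',r)
    # dark tab
    y0,x0=y,x;dk=(im.sum(2)<120).astype(np.uint8); 
    cn=max(cv2.findContours(dk,0,2)[0],key=cv2.contourArea).reshape(-1,2)
    print(n,'tab box',cn.min(0)+[x,y],cn.max(0)+[x,y],len(cn))
    if n=='t':
        P=np.array([plane(t,u+x,v+y,0.068)[:2] for u,v in cn]);print('tab at z68',cv2.minAreaRect((P*1000).astype(np.float32)))
# arbor in top: bright
im=t['pixels'].astype(int);x,y,w,h=206,218,54,30
g=cv2.GaussianBlur(t['pixels'],(0,0),0.7).sum(2,dtype=int)[y:y+h,x:x+w]
m=(g>360);print('thr',np.percentile(g,[10,50,90]))
ed=[]
for u in range(w):
    v=np.where(m[:,u])[0]
    if len(v):ed.append((u+x,v.mean()+y,len(v)))
print([(a,round(float(b),1),n) for a,b,n in ed])
E
python3 m.py
```

```text
groove (array([0.47224309, 0.10684854, 0.09371068]), np.float64(0.003472871028655595))
rack ((579.482666015625, -175.45669555664062), (64.0438461303711, 51.9282112121582), 22.296131134033203)
t tab box [356 187] [364 195] 19
tab at z68 ((574.7562866210938, -170.43692016601562), (21.511367797851562, 11.798603057861328), 43.801170349121094)
s tab box [197 191] [197 191] 1
thr [297. 316. 371.]
[(206, 225.5, 6), (207, 226.0, 5), (208, 226.5, 6), (209, 226.5, 6), (210, 227.0, 5), (211, 227.0, 5), (212, 227.5, 6), (213, 228.0, 5), (214, 228.0, 5), (215, 228.5, 6), (216, 229.0, 5), (217, 229.0, 5), (218, 229.0, 5), (219, 229.5, 6), (220, 230.0, 5), (221, 230.0, 5), (222, 230.5, 6), (223, 231.0, 5), (224, 231.0, 5), (225, 231.0, 5), (226, 232.0, 5), (227, 232.0, 5), (228, 232.0, 5), (229, 233.0, 5), (230, 233.0, 5), (231, 233.0, 5), (232, 233.5, 6), (233, 234.0, 5), (234, 234.0, 5), (235, 234.0, 5), (242, 237.5, 4), (243, 236.5, 6), (244, 236.5, 6), (245, 237.5, 6), (246, 237.5, 6), (247, 237.5, 6), (248, 238.5, 6), (249, 238.5, 6), (250, 238.5, 6), (251, 239.0, 5), (252, 239.5, 6), (253, 240.0, 5), (254, 239.5, 4), (255, 238.5, 2)]
```

```bash
cat >> h.py <<'E'
from scipy.spatial.transform import Rotation as Ro
def todo(target=None,yaw_x=None):
    "shift left in units of full scale (tool axes) to TCP target; turn so that tool x has world yaw_x, tool down"
    o=ctrl.get_obs();q=o['eef_rot'];R=Ro.from_quat([q[1],q[2],q[3],q[0]]).as_matrix()
    print('t',round(o['time_s'],2),'p',o['eef_pos'].round(4),'F',np.round(o['wrist_force'],1),'open',round(float(o['opening']),3),'grip',np.round(o['grasp_force'],1),'yaw',round(np.degrees(np.arctan2(R[1,0],R[0,0])),2))
    if yaw_x is not None:
        a=np.radians(yaw_x);T=np.array([[np.cos(a),np.sin(a),0],[np.sin(a),-np.cos(a),0],[0,0,-1]])
        print('turn units',(Ro.from_matrix(R.T@T).as_rotvec()/0.1).round(3))
    if target is not None: print('shift units',(R.T@(np.array(target)-o['eef_pos'])/0.04).round(3))
E
python3 - <<'E'
from h import *
todo([.580,-.175,.14],22.3)
t=load('t0')
a=plane(t,206,226,.09);b=plane(t,253,239.7,.09);print(a,b,np.degrees(np.arctan2(*(b-a)[1::-1])))
E
```

```text
t 0.1 p [ 0.2556 -0.5145  0.2305] F [ 0.2  0.3 -0.3] open 1.002 grip 0.0 yaw 26.4
turn units [-0.016 -0.002  0.716]
shift units [11.039 -3.993  2.272]
[0.4935327  0.18498558 0.09      ] [0.46166782 0.07758841 0.09      ] -106.52569012418206
```

Request:
{"fn": "carry_out", "kwargs": {
  "plan": "0.69 -0.25 0.12 0 0 0;0.69 -0.25 0.12 0 0 0;0.69 -0.25 0.12 0 0 0;0.69 -0.25 0.12 0 0 0;0.69 -0.25 0.12 0 0 0;0.69 -0.25 0.12 0 0 0;0.69 -0.25 0.12 0 0 0;0.69 -0.25 0.12 0 0 0",
  "claw": 0
}}

```text
time_s: 0.77
eef_pos: [0.4185, -0.3438, 0.1923]
eef_rot: [-0.0, 0.974, 0.228, -0.0]
wrist_force: [-0.3, 0.0, 0.3]
opening: 0.499
grasp_force: 0.0
```

Request:
{"fn": "carry_out", "kwargs": {
  "plan": "0.69 -0.25 0.12 0 0 0;0.69 -0.25 0.12 0 0 0;0.69 -0.25 0.12 0 0 0;0.69 -0.25 0.12 0 0 0;0.69 -0.25 0.12 0 0 0;0.69 -0.25 0.12 0 0 0;0.69 -0.25 0.12 0 0 0;0.69 -0.25 0.12 0 0 0.72"
}}

```text
time_s: 1.43
eef_pos: [0.5807, -0.174, 0.1538]
eef_rot: [-0.0, 0.981, 0.193, -0.0]
wrist_force: [1.3, -1.1, 0.6]
opening: 0.497
grasp_force: 0.0
```

Request:
{"fn": "carry_out", "kwargs": {
  "plan": "0 0 0 0 0 0;0 0 0 0 0 0;0 0 0 0 0 0;0 0 0 0 0 0;0 0 0 0 0 0;0 0 0 0 0 0;0 0 0 0 0 0;0 0 0 0 0 0"
}}

```text
time_s: 2.1
eef_pos: [0.5799, -0.1759, 0.1547]
eef_rot: [0.0, 0.981, 0.193, 0.0]
wrist_force: [0.4, -0.7, 0.2]
opening: 0.5
grasp_force: 0.0
```

```bash
python3 - <<'E'
from h import *
todo([.580,-.175,.14],22.3)
w=snap('wrist','w1');snap('top','t1');s=snap('scene','s1');print(w['mtx'].round(1).tolist(),(-w['R'].T@w['t']).round(4),w['R'].round(3).tolist())
A=cv2.resize(cv2.imread('pics/w1.png'),(560,420))
cv2.imwrite('pics/w1v.png',A)
E
```

```text
t 2.1 p [ 0.5799 -0.1759  0.1547] F [ 0.4 -0.7  0.2] open 0.5 grip 0.0 yaw 22.23
turn units [ 0.003 -0.002 -0.012]
shift units [ 0.011 -0.02   0.367]
[[325.2, 0.0, 280.9], [0.0, 325.2, 213.4], [0.0, 0.0, 1.0]] [ 0.647  -0.1493  0.2977] [[0.378, -0.926, -0.001], [-0.887, -0.363, 0.285], [-0.265, -0.107, -0.958]]
```

View pics/w1v.png

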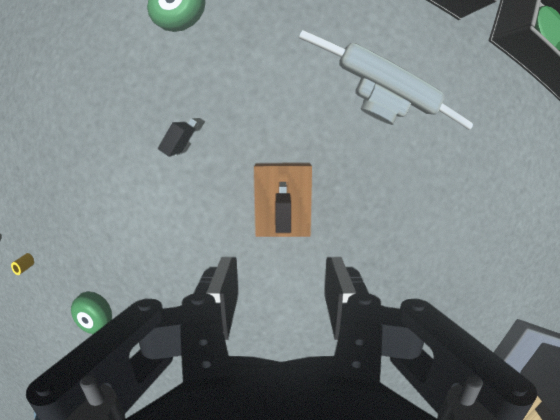

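The wrist view shows the rack squarely between the fingers (columns 254–311) and the black tab at columns 275–291, rows 193–232. Now I'll compute the exact lateral position.

```bash
cat >> h.py <<'E'
def wray(c,u,v):
    K=c['mtx'];x,y=(u-K[0,2])/K[0,0],(v-K[1,2])/K[1,1];r=np.hypot(x,y);s=np.sinc(r/np.pi)
    d=np.array([x*s,y*s,np.cos(r)]);R=c['R'];return -R.T@c['t'],R.T@d
def wplane(c,u,v,z):
    o,d=wray(c,u,v);return o+d*(z-o[2])/d[2]
E
python3 - <<'E'
from h import *
w=load('w1');im=w['pixels'].astype(int)
m=((im[...,0]-im[...,2])>30).astype(np.uint8);m[:150]=0;m[245:]=0;m[:,:245]=0;m[:,320:]=0
cn=max(cv2.findContours(m,0,2)[0],key=cv2.contourArea).reshape(-1,2)
P=np.array([wplane(w,u,v,.022)[:2]*1000 for u,v in cn]);print('rack',cv2.minAreaRect(P.astype(np.float32)))
d=(im.sum(2)<140);d[:190]=0;d[236:]=0;d[:,:265]=0;d[:,:]&=True;d[:,300:]=0
r=np.where(d)
for row in range(193,236,6):
    c=np.where(d[row])[0];print(row,c.min() if len(c) else '',c.max() if len(c) else '')
p=wplane(w,283,(230),.068);print('tab near top',p)
a=np.radians(22.2);X=np.array([np.cos(a),np.sin(a)]);Y=np.array([np.sin(a),-np.cos(a)])
q=ctrl.get_obs()['eef_pos'][:2];print('rel tool',(p[:2]-q)@X,(p[:2]-q)@Y)
E
```

```text
rack ((581.442626953125, -177.35858154296875), (64.57195281982422, 49.955787658691406), 22.256446838378906)
193  
199 280 280
205  
211  
217  
223  
229  
235  
tab near top [ 0.57209446 -0.18132615  0.068     ]
rel tool -0.009508718536778992 0.002353576449667637
```

Request:
{"fn": "carry_out", "kwargs": {
  "plan": "0.02 0.04 0.37 0 0 0;0 0 0.37 0 0 0;0 0 0.37 0 0 0;0 0 0.37 0 0 0;0 0 0.37 0 0 0;0 0 0.37 0 0 0;0 0 0.37 0 0 0;0 0 0.37 0 0 0"
}}

```text
time_s: 2.92
eef_pos: [0.5815, -0.1765, 0.0354]
eef_rot: [0.0, 0.981, 0.193, 0.0]
wrist_force: [-0.0, -0.0, -0.7]
opening: 0.5
grasp_force: 0.0
```

Request:
{"fn": "carry_out", "kwargs": {
  "plan": "0 0 0 0 0 0;0 0 0 0 0 0;0 0 0 0 0 0;0 0 0 0 0 0;0 0 0 0 0 0;0 0 0 0 0 0;0 0 0 0 0 0;0 0 0 0 0 0",
  "claw": 1
}}

```text
time_s: 3.58
eef_pos: [0.5817, -0.1767, 0.0366]
eef_rot: [0.0, 0.981, 0.193, 0.0]
wrist_force: [-1.3, 0.5, 1.7]
opening: 0.132
grasp_force: 60.1
```

Request:
{"fn": "carry_out", "kwargs": {
  "plan": "0 0 -0.2 0 0 0;0 0 -0.4 0 0 0;0 0 -0.6 0 0 0;0 0 -0.6 0 0 0;0 0 -0.6 0 0 0;0 0 -0.6 0 0 0;0 0 -0.6 0 0 0;0 0 -0.4 0 0 0"
}}

```text
time_s: 4.25
eef_pos: [0.5822, -0.1769, 0.1996]
eef_rot: [0.001, 0.981, 0.193, 0.001]
wrist_force: [0.5, -0.7, 0.1]
opening: 0.131
grasp_force: 59.9
```

```bash
python3 - <<'E'
from h import *
todo([.478,.13,.2],-16.6)
E
```

```text
t 4.25 p [ 0.5822 -0.1769  0.1996] F [ 0.5 -0.7  0.1] open 0.131 grip 59.9 yaw 22.28
turn units [ 0.018 -0.03   6.786]
shift units [ 0.497 -8.087 -0.03 ]
```

Request:
{"fn": "carry_out", "kwargs": {
  "plan": "0.03 -0.5 0 0 0 0;0.03 -0.5 0 0 0 0;0.03 -0.5 0 0 0 0;0.03 -0.5 0 0 0 0;0.03 -0.5 0 0 0 0;0.03 -0.5 0 0 0 0;0.03 -0.5 0 0 0 0;0.03 -0.5 0 0 0 0"
}}

```text
time_s: 4.92
eef_pos: [0.5292, -0.0239, 0.1967]
eef_rot: [0.0, 0.981, 0.193, 0.0]
wrist_force: [0.4, -0.2, 0.2]
opening: 0.131
grasp_force: 59.9
```

Request:
{"fn": "carry_out", "kwargs": {
  "plan": "0.03 -0.5 0 0 0 0;0.03 -0.5 0 0 0 0;0.03 -0.5 0 0 0 0;0.03 -0.5 0 0 0 0;0.03 -0.5 0 0 0 0;0.03 -0.5 0 0 0 0;0.03 -0.5 0 0 0 0;0.03 -0.5 0 0 0 0"
}}

```text
time_s: 5.58
eef_pos: [0.4775, 0.1277, 0.1968]
eef_rot: [0.0, 0.981, 0.193, 0.0]
wrist_force: [0.4, 0.9, -0.8]
opening: 0.13
grasp_force: 59.9
```

Request:
{"fn": "carry_out", "kwargs": {
  "plan": "0 0 0 0 0 0.85;0 0 0 0 0 0.85;0 0 0 0 0 0.85;0 0 0 0 0 0.85;0 0 0 0 0 0.85;0 0 0 0 0 0.85;0 0 0 0 0 0.85;0 0 0 0 0 0.85"
}}

```text
time_s: 6.25
eef_pos: [0.4778, 0.1269, 0.1967]
eef_rot: [-0.0, 0.989, -0.147, 0.0]
wrist_force: [0.4, 0.4, -0.2]
opening: 0.129
grasp_force: 59.9
```

Request:
{"fn": "carry_out", "kwargs": {
  "plan": "0 0 0 0 0 0;0 0 0 0 0 0;0 0 0 0 0 0;0 0 0 0 0 0;0 0 0 0 0 0;0 0 0 0 0 0;0 0 0 0 0 0;0 0 0 0 0 0"
}}

```text
time_s: 6.92
eef_pos: [0.4779, 0.1269, 0.1961]
eef_rot: [-0.0, 0.989, -0.145, -0.0]
wrist_force: [0.6, 0.1, -0.5]
opening: 0.132
grasp_force: 59.9
```

```bash
python3 - <<'E'
from h import *
todo([.478,.13,.2],-16.6)
snap('wrist','w2');snap('scene','s2');snap('top','t2')
E
```

```text
t 6.92 p [0.4779 0.1269 0.1961] F [ 0.6  0.1 -0.5] open 0.132 grip 59.9 yaw -16.67
turn units [ 0.     0.001 -0.012]
shift units [-0.02  -0.076 -0.098]
```

View pics/w2.png

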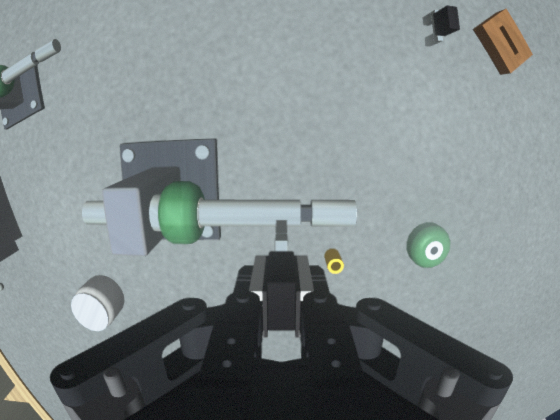

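The wrist view shows the clip held upright between the pads (legs at about (281,235)). The arbor lies level in the image (rows ~199–226), the groove is at columns 300–313 and the free end at column 357. I'll measure this precisely.

```bash
python3 - <<'E'
from h import *
w=load('w2');im=w['pixels'].astype(int);g=im.sum(2)
o=ctrl.get_obs();p0=o['eef_pos'];a=np.radians(-16.67);X=np.array([np.cos(a),np.sin(a)]);Y=np.array([np.sin(a),-np.cos(a)])
rel=lambda P:[round(float(v)*1000,1) for v in((P[:2]-p0[:2])@X,(P[:2]-p0[:2])@Y)]
print('row212 296-318',g[212,294:320].tolist());print('end',g[212,348:364].tolist())
for c in(215,230,245,260,275,330,345):
    col=g[190:235,c];d=np.diff(cv2.GaussianBlur(col.astype(np.float32)[:,None],(1,5),0)[:,0]);print(c,'edges',190+np.argmax(d[:15]-0),190+30+np.argmin(d[22:])-8, col[4:40:1].tolist() if c in(245,345) else '')
print('cols rows at 306',g[196:230,306].tolist())
for c,r in((300,212),(313,212),(357,212),(202,212)): print(c,rel(wplane(w,c,r,.098)))
E
```

```text
row212 296-318 [600, 600, 592, 595, 592, 585, 480, 357, 329, 333, 333, 319, 326, 326, 332, 334, 326, 336, 468, 574, 603, 614, 610, 609, 614, 608]
end [605, 605, 608, 600, 608, 606, 600, 619, 648, 526, 497, 496, 502, 505, 518, 515]
215 edges 201 225 
230 edges 201 223 
245 edges 202 224 [506, 505, 513, 513, 506, 439, 349, 379, 437, 481, 506, 523, 544, 572, 587, 594, 596, 608, 609, 597, 602, 605, 594, 590, 580, 584, 582, 584, 593, 579, 546, 507, 494, 505, 516, 504]
260 edges 202 224 
275 edges 202 223 
330 edges 202 223 
345 edges 202 224 [517, 511, 517, 526, 507, 431, 338, 359, 411, 473, 506, 541, 570, 582, 589, 595, 597, 613, 604, 601, 599, 600, 605, 594, 612, 610, 612, 599, 599, 575, 544, 510, 484, 472, 482, 479]
cols rows at 306 [513, 500, 507, 494, 506, 516, 515, 494, 392, 224, 232, 271, 312, 325, 328, 334, 326, 333, 334, 328, 333, 322, 319, 327, 333, 389, 498, 507, 518, 498, 503, 510, 513, 505]
300 [1.8, 15.4]
313 [1.8, 25.5]
357 [1.8, 60.6]
202 [1.8, -61.5]
```

```bash
python3 - <<'E'
from h import *
w=load('w2');g=w['pixels'].sum(2,dtype=int)
o=ctrl.get_obs();p0=o['eef_pos'];a=np.radians(-16.67);X=np.array([np.cos(a),np.sin(a)]);Y=np.array([np.sin(a),-np.cos(a)])
rel=lambda P:[round(float(v)*1000,2) for v in((P[:2]-p0[:2])@X,(P[:2]-p0[:2])@Y)]
print('axis far/near',rel(wplane(w,215,212.2,.09)),rel(wplane(w,345,212.2,.09)))
G=wplane(w,306.15,212.2,.101);print('groove',rel(G),G)
for r in(225,232,240,246): print(r,g[r,266:298].tolist())
print('clip c',rel(wplane(w,281,226,.163)),rel(wplane(w,282,226,.163)))
# top/scene cross-check of the groove
t=load('t0')
for c in range(233,246): print(c,t['pixels'].sum(2,dtype=int)[232:240,c].tolist())
P=[G[0],G[1],.101];print('top px',proj(t,P),'scene px',proj(load('s0'),P))
E
```

```text
axis far/near [-0.7, -52.69] [-0.71, 52.51]
groove [2.53, 19.98] [0.47459746 0.10698862 0.101     ]
225 [507, 511, 507, 511, 505, 514, 514, 511, 510, 442, 348, 284, 271, 274, 280, 277, 280, 275, 271, 276, 335, 439, 499, 505, 512, 510, 505, 506, 506, 508, 507, 508]
232 [511, 506, 507, 512, 508, 501, 498, 504, 509, 432, 320, 292, 282, 273, 273, 282, 277, 278, 288, 290, 312, 443, 503, 502, 505, 489, 493, 488, 495, 479, 486, 483]
240 [507, 510, 501, 508, 513, 513, 513, 508, 456, 407, 396, 388, 387, 401, 387, 395, 394, 383, 386, 394, 386, 386, 438, 479, 481, 502, 493, 500, 496, 509, 504, 501]
246 [510, 508, 500, 497, 495, 501, 502, 498, 454, 511, 576, 590, 587, 593, 590, 589, 590, 593, 591, 593, 594, 545, 510, 503, 505, 507, 509, 510, 495, 485, 482, 477]
clip c [12.58, 0.75] [12.58, 1.32]
233 [379, 379, 372, 371, 369, 351, 312, 285]
234 [376, 378, 374, 370, 370, 359, 325, 291]
235 [371, 382, 378, 374, 379, 370, 331, 292]
236 [361, 373, 364, 353, 361, 351, 295, 265]
237 [329, 332, 297, 262, 253, 249, 253, 287]
238 [260, 238, 210, 191, 183, 193, 229, 287]
239 [284, 237, 195, 179, 180, 192, 225, 271]
240 [310, 272, 214, 208, 236, 262, 271, 287]
241 [313, 292, 267, 297, 355, 382, 370, 344]
242 [313, 338, 357, 373, 389, 398, 391, 370]
243 [303, 343, 376, 390, 390, 392, 389, 378]
244 [296, 320, 367, 387, 389, 389, 389, 382]
245 [288, 301, 354, 382, 389, 389, 389, 387]
top px [239.8047703  233.76891616] scene px [319.9386685  198.09594407]
```

Request:
{"fn": "carry_out", "kwargs": {
  "plan": "-0.02 0.12 0 0 0 0;0 0.12 0 0 0 0;0 0.12 0 0 0 0;0 0.12 0 0 0 0;0 0 0.3 0 0 0;0 0 0.4 0 0 0;0 0 0.4 0 0 0;0 0 0.3 0 0 0"
}}

```text
time_s: 7.73
eef_pos: [0.4711, 0.1082, 0.1391]
eef_rot: [0.0, 0.989, -0.145, -0.0]
wrist_force: [-0.1, 1.1, -0.5]
opening: 0.132
grasp_force: 59.9
```

Request:
{"fn": "carry_out", "kwargs": {
  "plan": "0 0 0 0 0 0;0 0 0 0 0 0;0 0 0 0 0 0;0 0 0 0 0 0;0 0 0 0 0 0;0 0 0 0 0 0;0 0 0 0 0 0;0 0 0 0 0 0"
}}

```text
time_s: 8.4
eef_pos: [0.4718, 0.1087, 0.1404]
eef_rot: [-0.0, 0.989, -0.145, 0.0]
wrist_force: [0.5, 0.2, -0.6]
opening: 0.132
grasp_force: 59.9
```

```bash
python3 - <<'E'
from h import *
todo([.4827,.1088,.13],-16.7)
c=snap('wrist','w3');a=cv2.imread('pics/w3.png')[180:330,200:400]
snap('scene','s3');b=cv2.imread('pics/s3.png')[150:250,270:400]
cv2.imwrite('pics/c3.png',np.hstack([cv2.resize(a,(400,300),interpolation=2),cv2.resize(b,(390,300),interpolation=2)]))
E
```

```text
t 8.4 p [0.4718 0.1087 0.1404] F [ 0.5  0.2 -0.6] open 0.132 grip 59.9 yaw -16.68
turn units [-0.002 -0.005  0.004]
shift units [ 0.261 -0.08   0.259]
```

View pics/c3.png

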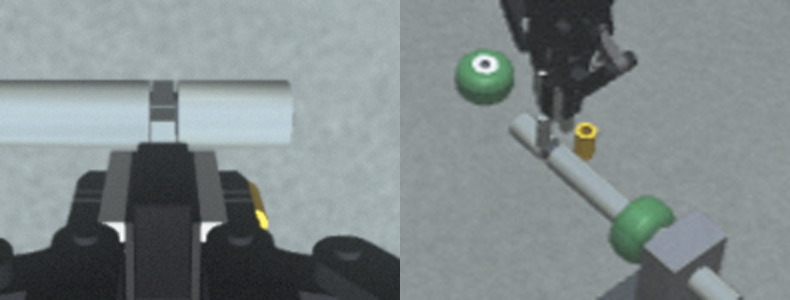

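The clip's leg sits directly over the dark groove (crop columns 150–176 against groove 149–178). I'll descend gently.

Request:
{"fn": "carry_out", "kwargs": {
  "plan": "0 0.01 0.03 0 0 0;0 0 0.03 0 0 0;0 0 0.03 0 0 0;0 0 0.03 0 0 0;0 0 0.03 0 0 0;0 0 0.03 0 0 0;0 0 0.03 0 0 0;0 0 0.03 0 0 0"
}}

```text
time_s: 9.17
eef_pos: [0.4715, 0.1083, 0.1303]
eef_rot: [0.0, 0.989, -0.145, -0.0]
wrist_force: [-0.1, -0.1, -0.3]
opening: 0.129
grasp_force: 59.9
```

Request:
{"fn": "carry_out", "kwargs": {
  "plan": "0 0 0.01 0 0 0;0 0 0.01 0 0 0;0 0 0.01 0 0 0;0 0 0.01 0 0 0;0 0 0.01 0 0 0;0 0 0 0 0 0;0 0 0 0 0 0;0 0 0 0 0 0"
}}

```text
time_s: 9.83
eef_pos: [0.4715, 0.1083, 0.1285]
eef_rot: [-0.0, 0.989, -0.145, -0.0]
wrist_force: [0.3, -0.1, -0.4]
opening: 0.126
grasp_force: 59.9
```

Request:
{"fn": "carry_out", "kwargs": {
  "plan": "0 0 0.01 0 0 0;0 0 0.01 0 0 0;0 0 0.01 0 0 0;0 0 0.01 0 0 0;0 0 0 0 0 0;0 0 0 0 0 0;0 0 0 0 0 0;0 0 0 0 0 0"
}}

```text
time_s: 10.5
eef_pos: [0.4715, 0.1083, 0.1269]
eef_rot: [-0.0, 0.989, -0.145, -0.0]
wrist_force: [-0.3, 1.1, -0.2]
opening: 0.129
grasp_force: 59.9
```

Request:
{"fn": "carry_out", "kwargs": {
  "plan": "0 0 0.01 0 0 0;0 0 0.01 0 0 0;0 0 0.01 0 0 0;0 0 0.01 0 0 0;0 0 0.01 0 0 0;0 0 0 0 0 0;0 0 0 0 0 0;0 0 0 0 0 0"
}}

```text
time_s: 11.17
eef_pos: [0.4715, 0.1083, 0.1249]
eef_rot: [-0.0, 0.989, -0.145, -0.0]
wrist_force: [0.6, 0.0, -0.7]
opening: 0.131
grasp_force: 59.9
```

Request:
{"fn": "carry_out", "kwargs": {
  "plan": "0 0 0.01 0 0 0;0 0 0.01 0 0 0;0 0 0.01 0 0 0;0 0 0.01 0 0 0;0 0 0.01 0 0 0;0 0 0.01 0 0 0;0 0 0.01 0 0 0;0 0 0 0 0 0"
}}

```text
time_s: 11.83
eef_pos: [0.4715, 0.1083, 0.122]
eef_rot: [0.0, 0.989, -0.145, -0.0]
wrist_force: [0.3, 0.7, -0.9]
opening: 0.133
grasp_force: 59.9
```

```bash
python3 -c "
from h import *
todo()"
```

```text
t 11.83 p [0.4715 0.1083 0.122 ] F [ 0.3  0.7 -0.9] open 0.133 grip 59.9 yaw -16.69
```

No contact forces so far, so I'll carry on.

Request:
{"fn": "carry_out", "kwargs": {
  "plan": "0 0 0.01 0 0 0;0 0 0.01 0 0 0;0 0 0.01 0 0 0;0 0 0.01 0 0 0;0 0 0.01 0 0 0;0 0 0.01 0 0 0;0 0 0.01 0 0 0;0 0 0.01 0 0 0"
}}

```text
time_s: 12.5
eef_pos: [0.4715, 0.1083, 0.1189]
eef_rot: [0.0, 0.989, -0.145, 0.0]
wrist_force: [0.2, -0.2, -1.1]
opening: 0.134
grasp_force: 59.9
```

Request:
{"fn": "carry_out", "kwargs": {
  "plan": "0 0 0.01 0 0 0;0 0 0.01 0 0 0;0 0 0.01 0 0 0;0 0 0.01 0 0 0;0 0 0.01 0 0 0;0 0 0.01 0 0 0;0 0 0.01 0 0 0;0 0 0.01 0 0 0"
}}

```text
time_s: 13.17
eef_pos: [0.4715, 0.1083, 0.1157]
eef_rot: [-0.0, 0.989, -0.145, 0.0]
wrist_force: [0.6, 0.0, 0.0]
opening: 0.135
grasp_force: 59.9
```

Request:
{"fn": "carry_out", "kwargs": {
  "plan": "0 0 0.01 0 0 0;0 0 0.01 0 0 0;0 0 0.01 0 0 0;0 0 0.01 0 0 0;0 0 0.01 0 0 0;0 0 0.01 0 0 0;0 0 0.01 0 0 0;0 0 0 0 0 0"
}}

```text
time_s: 13.83
eef_pos: [0.4715, 0.1083, 0.1128]
eef_rot: [-0.0, 0.989, -0.145, -0.0]
wrist_force: [0.1, -0.3, 0.1]
opening: 0.131
grasp_force: 59.9
```

Request:
{"fn": "carry_out", "kwargs": {
  "plan": "0 0 0.01 0 0 0;0 0 0.01 0 0 0;0 0 0.01 0 0 0;0 0 0.01 0 0 0;0 0 0.01 0 0 0;0 0 0.01 0 0 0;0 0 0.01 0 0 0;0 0 0 0 0 0"
}}

```text
time_s: 14.5
eef_pos: [0.4714, 0.1083, 0.11]
eef_rot: [0.0, 0.989, -0.145, -0.0]
wrist_force: [0.3, 0.4, -0.4]
opening: 0.131
grasp_force: 59.9
```

Request:
{"fn": "carry_out", "kwargs": {
  "plan": "0 0 0.01 0 0 0;0 0 0.01 0 0 0;0 0 0.01 0 0 0;0 0 0.01 0 0 0;0 0 0 0 0 0;0 0 0 0 0 0;0 0 0 0 0 0;0 0 0 0 0 0"
}}

```text
time_s: 15.17
eef_pos: [0.4715, 0.1083, 0.1085]
eef_rot: [0.0, 0.989, -0.145, 0.0]
wrist_force: [-0.8, -0.5, 0.3]
opening: 0.134
grasp_force: 59.9
```

Request:
{"fn": "carry_out", "kwargs": {
  "plan": "0 0 0.01 0 0 0;0 0 0.01 0 0 0;0 0 0.01 0 0 0;0 0 0 0 0 0;0 0 0 0 0 0;0 0 0 0 0 0;0 0 0 0 0 0;0 0 0 0 0 0"
}}

```text
time_s: 15.83
eef_pos: [0.4715, 0.1083, 0.1073]
eef_rot: [-0.0, 0.989, -0.145, -0.0]
wrist_force: [0.1, 0.9, -0.1]
opening: 0.134
grasp_force: 59.9
```

Request:
{"fn": "carry_out", "kwargs": {
  "plan": "0 0 0.01 0 0 0;0 0 0.01 0 0 0;0 0 0 0 0 0;0 0 0 0 0 0;0 0 0 0 0 0;0 0 0 0 0 0;0 0 0 0 0 0;0 0 0 0 0 0"
}}

```text
time_s: 16.5
eef_pos: [0.4715, 0.1083, 0.1065]
eef_rot: [-0.0, 0.989, -0.145, 0.0]
wrist_force: [-0.0, 0.8, -0.3]
opening: 0.133
grasp_force: 60.1
```

Request:
{"fn": "carry_out", "kwargs": {
  "plan": "0 0 0.01 0 0 0;0 0 0 0 0 0;0 0 0 0 0 0;0 0 0 0 0 0;0 0 0 0 0 0;0 0 0 0 0 0;0 0 0 0 0 0;0 0 0 0 0 0"
}}

```text
time_s: 17.17
eef_pos: [0.4716, 0.1083, 0.1064]
eef_rot: [0.0, 0.989, -0.145, 0.0]
wrist_force: [-1.5, -0.2, 4.8]
opening: 0.128
grasp_force: 60.7
```

```bash
python3 -c "
from h import *
todo()"
```

```text
t 17.17 p [0.4716 0.1083 0.1064] F [-1.5 -0.2  4.8] open 0.128 grip 60.7 yaw -16.68
```

Contact came at exactly the predicted full depth (TCP 0.1064, 4.8 N). I'll release the clip and retreat.

Request:
{"fn": "carry_out", "kwargs": {
  "plan": "0 0 0 0 0 0;0 0 0 0 0 0;0 0 0 0 0 0;0 0 0 0 0 0;0 0 0 0 0 0;0 0 0 0 0 0;0 0 0 0 0 0;0 0 0 0 0 0",
  "claw": 0.35
}}

```text
time_s: 17.83
eef_pos: [0.4715, 0.1083, 0.1061]
eef_rot: [-0.0, 0.989, -0.145, 0.0]
wrist_force: [-0.5, -0.3, -1.0]
opening: 0.328
grasp_force: 0.0
```

Request:
{"fn": "carry_out", "kwargs": {
  "plan": "0 0 -0.05 0 0 0;0 0 -0.1 0 0 0;0 0 -0.3 0 0 0;0 0 -0.5 0 0 0;0 0 -0.6 0 0 0;0 0 -0.6 0 0 0;0 0 -0.4 0 0 0;0 0 0 0 0 0"
}}

```text
time_s: 18.5
eef_pos: [0.474, 0.1083, 0.2125]
eef_rot: [-0.0, 0.989, -0.145, 0.004]
wrist_force: [0.7, 0.1, -0.2]
opening: 0.325
grasp_force: 0.0
```

```bash
python3 - <<'E'
from h import *
todo()
snap('wrist','w4');a=cv2.imread('pics/w4.png')[140:290,180:380]
snap('scene','s4');b=cv2.imread('pics/s4.png')[150:250,270:400]
cv2.imwrite('pics/c4.png',np.hstack([cv2.resize(a,(400,300),interpolation=2),cv2.resize(b,(390,300),interpolation=2)]))
E
```

```text
t 18.5 p [0.474  0.1083 0.2125] F [ 0.7  0.1 -0.2] open 0.325 grip 0.0 yaw -16.68
```

View pics/c4.png

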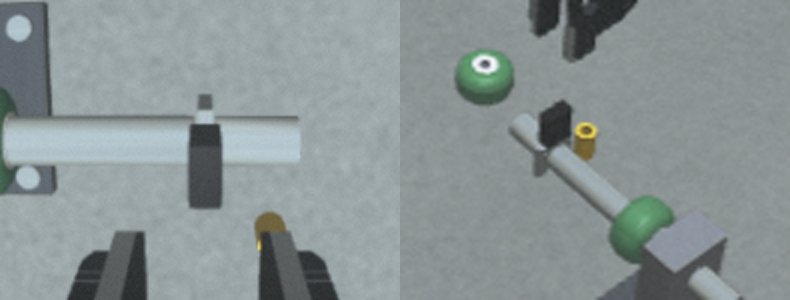

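The crops show the clip upright in the groove, its tab (wrist crop ~(205,165)) standing over the arbor with the legs straddling it, and the gripper clear.

```bash
python3 -c "
from bench import ctrl
print(ctrl.hand_in())"
```

```text
the job is handed in; nothing more can be done
None
```

The clip is seated upright in the arbor's groove, released at full depth with about 5 N of contact at the bottom, and the job is handed in; no verdict was returned.

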